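# Hang the wide shelf sign over the display rail

### The arm

A 6-joint arm with a two-finger parallel gripper is mounted at the origin on the work surface. World frame = base frame: x ahead of the robot, y to its left, z up, the work surface at z = 0. Lengths are in mm, angles in degrees, forces in N, time in s.
With the tool pointing down it reaches from about 300 to 850 mm from the base axis. Payload 4.2 kg.
Tool frame: the origin (TCP) lies on the centre line of the jaws, within the pads' length; the fingertips stand 14 mm ahead of it and the grasp point (between the pads) lies 5 mm behind it (env.finger_overhang is the z of the fingertips in the tool frame, in mm); z points along the fingers, y is the line along which they close (so a half turn about z gives the same grasp; the last joint's range is limited). The gripper opens to 91 mm and grips with 3 to 60 N. Pads are 32 mm wide; open, the fingers measure 118 mm over their backs; the gripper's body (76 mm by 178 mm) begins 60 mm behind the grasp point.
Start: joints at [70.13, 18.312, 89.639, -0, 72.044, -1.146], TCP at [184.585, 544.582, 227.976] pointing down, gripper open.
Joint ranges: [-177.97, 177.97], [-48.28, 115.42], [12.27, 149.76], [-77.06, 257.06], [2.81, 150.46], [-146.56, 146.56]. Speed limits (degrees/s): [147.25, 147.25, 180, 180, 180, 180].

### API

Orientations are given as [roll, pitch, yaw] about the fixed x, y, z axes, in that order (R = Rz(yaw) Ry(pitch) Rx(roll)).
In Python, from workcell import sensors, viewer, env gives the robot as it stands. The module is installed in compiled form; this text tells all that it offers.
- The arm moves only by the tool step_arm, never from a script. Its argument "plan" is one flat list of numbers, 6 for each row, row after row: the shift along the tool's x, y, z in cm, then the turn, a rotation vector about the tool's x, y, z in rad. In form: [x, y, z, wx, wy, wz, x, y, z, wx, wy, wz, ...]. A call has 1 to 5 rows; each row shifts and turns the commanded pose from where the row before left it, along the tool's axes as they then stand; what a row does not reach is not made up. A row lasts 1/12 s, in which the tool goes at most 41.7 mm and 7.16 degrees, less where a joint would pass 70% of its speed; a pose out of reach is approached as far as the arm can. A call is refused whole if a number of a shift passes 4.17 or a number of a turn 0.125, either way. A call with a gripper value outside its range is refused whole. "hand" is the finger opening in cm, from 0 to 9.12, set as the call begins (left out, the last holds). The fingers move at their own pace and stop on an object; "newtons" is the grip in N (left out, the last holds). Time passes only in rows, so rows that do not move let the fingers close. It gives the time, the measured TCP pose, the force, the opening and the grip force at its end, in the units of the state.
- sensors.state(): the state, without advancing time (a new reading comes with each control period).
- viewer.grab_frame(name): name is "side" or "top" or "wrist"; returns a dict with "img" (480x640x3 uint8, red, green, blue), "fx", "fy", "cx", "cy" (pixels), "position" and "attitude" of the camera in the world. Camera axes: x right, y down, z forward; pixel columns grow to the right and rows downward; lengths in mm; the calibration is good to about 2 mm. A picture is of the moment at which its call begins. There is no depth.
- env.job_done(): hands the job in; it is judged then, once.
Trained networks look in a picture, given as the dict that the camera call returned (one of the last four; its "shot" number tells which), for a name from the list of things; names that differ only in an ending like _2 or _b are one class to them, and where a whole thing is asked for, a point or a joint stands for the part that bears it (a point fixed in the world has none). Each returns a list of dicts, best first, with "score" (0 to 1); they miss things now and then, are a little off and sometimes report something else, mostly with a low value. They report only what shows in the picture. A call takes as long as a camera call. They do not tell look-alikes from the thing itself.
- viewer.boxes_of(name, picture): "location" ([column, row] in pixels, amid what is visible of it).
- viewer.pinpoint(name, picture): "location" ([column, row] in pixels: a listed point, or the origin of a listed thing).
The state is a dict: "time_s": time; "qpos": joint angles; "qvel": joint speeds; "effort": joint torques, N m; "ee_pos": TCP position; "ee_rot": TCP orientation; "force": force on the tool from outside, world axes, zero at the start; "torque": the same for the moment, N m; "gripper_width": finger opening in mm; "gripper_force": force on a finger pad.
Only numpy, scipy, OpenCV 4.12 (cv2) and the standard library are available. Lean on these libraries where they do the work, as an engineer would, in place of code of your own. Each camera call takes 0.05 s, during which the arm holds its last target. There are 200 camera calls.

### The job

Hang the wider of the two tent-shaped metal price signs over the horizontal bar of the rail, astride it near the middle, with one flap hanging down on each side. Leave the narrower sign standing where it is.

Things in the scene. Friction and masses are not known exactly. Their poses are not given: they have to be found in the camera images.
- wide_sign_centre (a point): Centre, 44 mm above the foot, of the loose wide sign: sheet-metal tent, white paper on both faces, open below and at the ends, 0.2 kg, standing on the table. 110 mm long along its ridge (y), 50 mm over its two flaps (x), 88 mm tall (z up). Sheet 3 mm, 44 mm inside. Flaps upright for the lower 66 mm: grip across them from outside. Two 40-degree slopes form the ridge. Either way round is the same.
- narrow_sign_centre (a point): Centre, 44 mm over the underside, of the loose narrow sign: same section, height and axes but only 60 mm long along the ridge (y). It stands on the table and is to be left alone. The two signs may start in each other's places.
- bar_middle (a point): Middle of the bar's axis, 150 mm over the table: a level dark steel rod, 14 mm in diameter, along this frame's y axis (z up), 280 mm between two posts fixed on the table on round feet; the posts end 5 mm above the bar's axis. A sign resting on the bar by its ridge's slopes has its centre 31 mm below the bar's axis.
Things that resemble listed ones, but are neither listed nor needed, are in the scene too. What is shaped like the part that bears wide_sign_centre but pink or turquoise is not meant.

How it is judged (in metres and radians):
At the end, for the whole second after the job is handed in: The wide sign hangs astride the bar, let go: its centre 22 to 40 mm below the bar's axis, within 15 mm of it sideways and within 50 mm of the bar's middle, its ridge within 0.2 rad of the bar's direction, tilted less than 0.3 rad (z of wide_sign_centre in the frame of bar_middle between -0.04 and -0.022 m and x of wide_sign_centre in the frame of bar_middle between -0.015 and 0.015 m and y of wide_sign_centre in the frame of bar_middle between -0.05 and 0.05 m and angle between the y axis of wide_sign_centre and the y axis of bar_middle, either way round below 0.2 rad and angle between wide_sign_centre's own z axis and vertical below 0.3 rad); the robot touches nothing.
It fails at once if the narrow sign is shifted more than 25 mm or tipped by more than 0.3 rad (distance of narrow_sign_centre from where it was at the start of the episode above 0.025 m or angle between narrow_sign_centre's own z axis and vertical above 0.3 rad).
It also fails if it takes over 38 s, if anything falls off the work surface, if the arm or the gripper's body presses on something with over 40 N, if the wrist force passes 120 N, or if a joint passes its speed limit or range.

## Working session

There is one attempt and no reset: what is moved stays moved. The work goes in short steps, Python scripts to look and compute and a tool call to move; the robot and the scene stay as the last step left them, time stands still between calls to the robot, and variables do not carry over. Pictures are saved under pics/ and viewed, at most 10 in all, crops included, and the job is handed in when it is done.

Besides the shell and the picture viewer there is one more tool, called after "Request:" in YAML: its name, and indented under it one key for each argument. step_arm: Moves the arm, as the interface text tells. Its arguments: {"type":"object","properties":{"plan":{"type":"array","items":{"type":"number"}},"hand":{"type":"number"},"newtons":{"type":"number"}},"required":["plan"]}

```bash
mkdir -p pics
cat > h.py <<'E'
import numpy as np, cv2
from scipy.spatial.transform import Rotation as R
from workcell import sensors, viewer, env
def att(p):
    a=np.array(p["attitude"],float)
    return a if a.shape==(3,3) else R.from_euler('xyz',a,degrees=True).as_matrix()
def ray(p,uv):
    d=att(p)@np.array([(uv[0]-p["cx"])/p["fx"],(uv[1]-p["cy"])/p["fy"],1]); return np.array(p["position"],float),d
def onz(p,uv,z):
    o,d=ray(p,uv); return o+d*(z-o[2])/d[2]
def proj(p,X):
    c=att(p).T@(np.array(X,float)-p["position"]); return [p["fx"]*c[0]/c[2]+p["cx"],p["fy"]*c[1]/c[2]+p["cy"]]
def tri(rs):
    A=np.zeros((3,3));b=np.zeros(3)
    for o,d in rs:
        d=d/np.linalg.norm(d);M=np.eye(3)-np.outer(d,d);A+=M;b+=M@o
    return np.linalg.solve(A,b)
def save(p,n): cv2.imwrite("pics/"+n,p["img"][:,:,::-1])
E
python3 - <<'E'
from h import *
s=sensors.state(); print(s["ee_pos"],s["ee_rot"],s["time_s"])
for c in ["top","side","wrist"]:
    p=viewer.grab_frame(c); save(p,c+"0.png"); print(c,p["position"],p["attitude"],p["fx"])
    for n,z in [("wide_sign_centre",44),("narrow_sign_centre",44),("bar_middle",150)]:
        for r in viewer.pinpoint(n,p): print(n,np.round(r["location"]),round(r["score"],2),np.round(onz(p,r["location"],z)))
t=cv2.imread("pics/top0.png");u=cv2.imread("pics/side0.png")
E
```

```text
[184.41792132 544.09992981 227.09994252] [-1.79894357e+02 -1.03102013e-03  1.61278185e+02] 0.0
top [ 406.52517685    5.87997043 1024.75270323] [-173.6536049    -1.29590553  -89.83677997] 491.79537533016594
wide_sign_centre [401. 339.] 0.85 [ 351. -174.   44.]
wide_sign_centre [279. 192.] 0.82 [645.  71.  44.]
wide_sign_centre [363. 274.] 0.6 [ 479. -100.   44.]
narrow_sign_centre [456. 242.] 0.6 [ 545. -289.   44.]
bar_middle [219. 256.] 0.71 [503. 169. 150.]
side [  81.85380561 -414.47212543  680.33433005] [-134.90522804   -0.94251276  -45.24419062] 468.6431403329517
wide_sign_centre [326. 210.] 0.88 [640.  79.  44.]
wide_sign_centre [338. 305.] 0.86 [ 474. -105.   44.]
wide_sign_centre [318. 376.] 0.56 [ 354. -176.   44.]
narrow_sign_centre [456. 344.] 0.8 [ 552. -292.   44.]
bar_middle [237. 176.] 0.69 [498. 179. 150.]
wrist [105.75458656 571.71770361 384.77194464] [ 1.63126344e+02 -3.98262427e-02  7.12662338e+01] 359.1494024383824
```

View pics/top0.png

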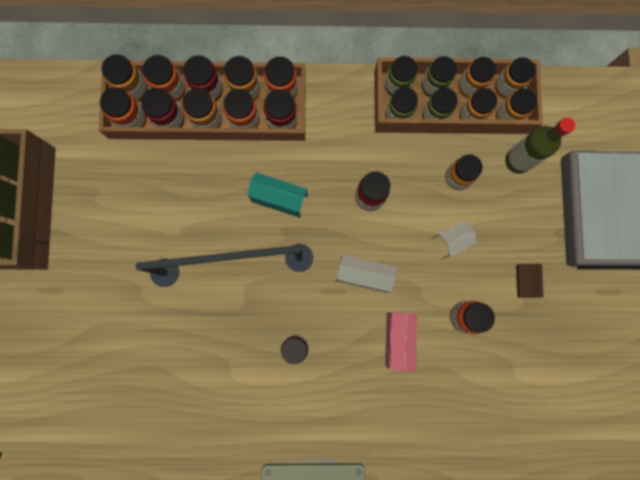

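View pics/side0.png

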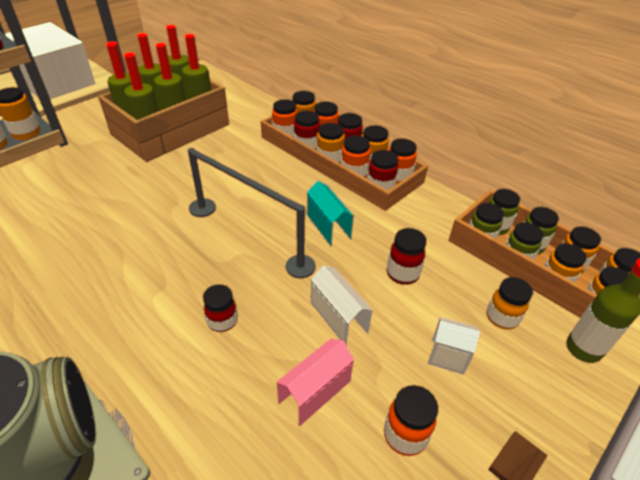

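```bash
cat > m.py <<'E'
from h import *
from scipy.optimize import minimize
def hullmask(p,pts,S=4):
    uv=np.array([proj(p,x) for x in pts]); m=np.zeros((480*S,640*S),np.uint8)
    cv2.fillConvexPoly(m,cv2.convexHull(np.round((uv+.5)*S).astype(np.int32)),255)
    return cv2.resize(m,(640,480),interpolation=cv2.INTER_AREA)/255.
def prism(q,L=110):
    x,y,a=q;c,s=np.cos(a),np.sin(a);P=[]
    for v in(-L/2,L/2):
        for u,z in((-25,0),(25,0),(-25,66),(25,66),(0,88)):P.append([x+c*u-s*v,y+s*u+c*v,z])
    return P
def bar(q,half=140,r=7):
    x,y,a=q;P=[];d=np.array([-np.sin(a),np.cos(a),0]);n=np.array([np.cos(a),np.sin(a),0])
    for v in(-half,half):
        for t in np.arange(0,6.28,.4):P.append(np.array([x,y,150])+v*d+r*(np.cos(t)*n+np.array([0,0,np.sin(t)])))
    return P
def fit(ps,ms,f,q0):
    q0=np.array(q0,float)
    def cost(q):
        c=0
        for p,m in zip(ps,ms):
            h=hullmask(p,f(q)); c+=np.abs(h-m).sum()
        return c
    best=None
    for da in(-.2,0,.2):
        g=q0+[0,0,da];r=minimize(cost,g,method="Nelder-Mead",options=dict(initial_simplex=[g,g+[8,0,0],g+[0,8,0],g+[0,0,.1]],xatol=.05,fatol=.3))
        if best is None or r.fun<best.fun:best=r
    return best.x,best.fun
def seg(p,kind,box):
    hsv=cv2.cvtColor(p["img"],cv2.COLOR_RGB2HSV)
    m=((hsv[...,1]<70)&(hsv[...,2]>110)) if kind=="w" else (hsv[...,2]<100)
    o=np.zeros(m.shape);x0,y0,x1,y1=box;o[y0:y1,x0:x1]=m[y0:y1,x0:x1];return o
E
cat > a.py <<'E'
from m import *
t=viewer.grab_frame("top");s=viewer.grab_frame("side")
mt=seg(t,"w",(325,245,410,305));msd=seg(s,"w",(300,255,380,345))
print(mt.sum(),msd.sum())
for ps,ms in(([t],[mt]),([s],[msd]),([t,s],[mt,msd])):print("sign",fit(ps,ms,prism,[477,-102,-.2]))
# wide vs narrow length check
mn=seg(t,"w",(425,210,485,265));print("narrow",fit([t],[mn],lambda q:prism(q,60),[548,-290,.3]))
b=seg(t,"d",(160,235,290,262));bs=seg(s,"d",(200,140,296,225))
q,_=fit([t],[seg(t,"d",(130,230,312,275))],bar,[503,172,.1]);print("bar coarse",q)
for p,nm,box in((t,"t",(175,235,285,275)),(s,"s",(205,145,293,215))):
    m=seg(p,"d",box);v,u=np.nonzero(m);k=np.polyfit(u,v,1);print(nm,k)
    P=[onz(p,[uu,np.polyval(k,uu)],150) for uu in(box[0],box[2])];d=P[1]-P[0];d=d*np.sign(d[1]);print(P,np.degrees(np.arctan2(-d[0],d[1])), "bar line")
    for r in viewer.pinpoint("bar_middle",p):print(r)
crop=t["img"][170:310,325:505];crop=cv2.resize(crop,None,fx=4,fy=4,interpolation=cv2.INTER_CUBIC)
cv2.imwrite("pics/crop1.png",crop[:,:,::-1])
E
python3 a.py
```

```text
1497.0 1968.0
sign (array([ 4.80936082e+02, -1.05033831e+02, -2.07048341e-01]), np.float64(125.34901960784313))
sign (array([ 4.83720975e+02, -1.01176913e+02, -2.66888618e-01]), np.float64(1042.729411764706))
sign (array([ 4.82262003e+02, -1.03201646e+02, -2.53978052e-01]), np.float64(1200.2509803921566))
narrow (array([ 5.50567003e+02, -2.86069028e+02,  4.48422609e-01]), np.float64(289.4))
bar coarse [5.01014060e+02 1.62329020e+02 1.18776824e-01]
t [-1.28008495e-01  2.85673906e+02]
[array([488.75448984, 246.35783875, 150.        ]), array([515.04114936,  51.66795483, 150.        ])] 7.689466637191276 bar line
{'location': [221.4, 256.0], 'score': 0.97}
s [1.41981452e-01 1.52970754e+02]
[array([444.76260729, 206.69505781, 150.        ]), array([535.98506384,  67.3897982 , 150.        ])] 33.218325766972505 bar line
{'location': [238.6, 178.0], 'score': 0.63}
```

View pics/crop1.png

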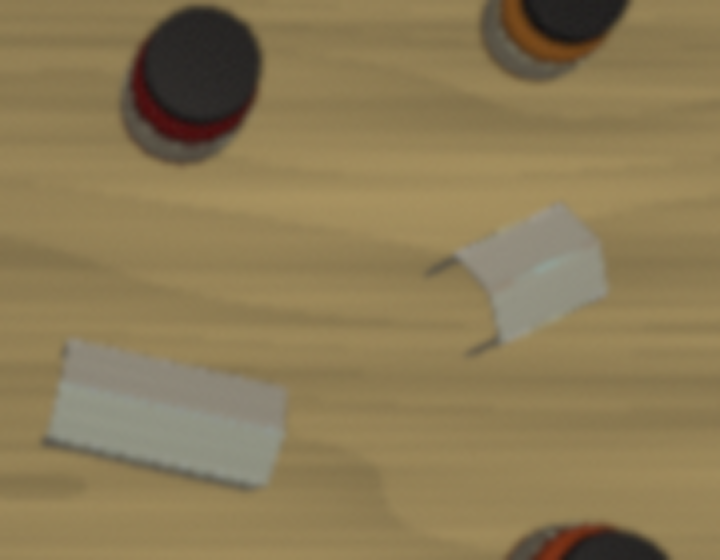

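The top picture shows four tent-shaped signs: a white long one at (366,274), a white short one at (459,240), turquoise at (278,194) and pink at (402,341). The wanted sign is the white long one at (366,274). The crop confirms it: it is white and about twice as long as the other white sign. The bar runs from (140,266) to (303,250) in the top picture.

```bash
cat > plan.py <<'E'
import sys
from h import *
# usage: x y z yaw n : straight move in n rows, tool down
x,y,z,yaw=map(float,sys.argv[1:5]);n=int(sys.argv[5])
s=sensors.state();p=np.array(s["ee_pos"]);y0=s["ee_rot"][2]
dy=(yaw-y0+180)%360-180
step=(np.array([x,y,z])-p)/n; th=np.radians(y0); w=-round(np.radians(dy)/n,3)
rows=[]
for i in range(n):
    c,sn=np.cos(th),np.sin(th)
    rows.append([round(float(v),2) for v in (np.array([[c,sn,0],[sn,-c,0],[0,0,-1]])@step/10)]+[0,0,w]); th-=w
for i in range(0,n,5): print(sum(rows[i:i+5],[]))
print(p,y0,s["time_s"])
E
python3 plan.py 480 -104 228 78.1 20
```

```text
[-2.44, -2.6, -0.0, 0, 0, np.float64(0.073), -2.62, -2.41, -0.0, 0, 0, np.float64(0.073), -2.79, -2.21, -0.0, 0, 0, np.float64(0.073), -2.95, -2.01, -0.0, 0, 0, np.float64(0.073), -3.08, -1.78, -0.0, 0, 0, np.float64(0.073)]
[-3.21, -1.56, -0.0, 0, 0, np.float64(0.073), -3.31, -1.32, -0.0, 0, 0, np.float64(0.073), -3.4, -1.07, -0.0, 0, 0, np.float64(0.073), -3.47, -0.82, -0.0, 0, 0, np.float64(0.073), -3.52, -0.57, -0.0, 0, 0, np.float64(0.073)]
[-3.55, -0.31, -0.0, 0, 0, np.float64(0.073), -3.56, -0.05, -0.0, 0, 0, np.float64(0.073), -3.56, 0.21, -0.0, 0, 0, np.float64(0.073), -3.53, 0.47, -0.0, 0, 0, np.float64(0.073), -3.49, 0.73, -0.0, 0, 0, np.float64(0.073)]
[-3.43, 0.98, -0.0, 0, 0, np.float64(0.073), -3.35, 1.23, -0.0, 0, 0, np.float64(0.073), -3.25, 1.47, -0.0, 0, 0, np.float64(0.073), -3.13, 1.7, -0.0, 0, 0, np.float64(0.073), -3.0, 1.92, -0.0, 0, 0, np.float64(0.073)]
[184.58902522 544.57768867 227.98493447] 161.27651057820594 0.8
```

Request:
step_arm:
  plan: [-2.44, -2.6, 0, 0, 0, 0.073, -2.62, -2.41, 0, 0, 0, 0.073, -2.79, -2.21, 0, 0, 0, 0.073, -2.95, -2.01, 0, 0, 0, 0.073, -3.08, -1.78, 0, 0, 0, 0.073]
  hand: 9

```text
time_s: 1.22
ee_pos: [258.7, 381.0, 228.0]
ee_rot: [180.0, 0.0, 140.2]
force: [0.8, -0.5, 0.5]
gripper_width: 90.0
gripper_force: 0.0
```

Request:
step_arm:
  plan: [-3.21, -1.56, 0, 0, 0, 0.073, -3.31, -1.32, 0, 0, 0, 0.073, -3.4, -1.07, 0, 0, 0, 0.073, -3.47, -0.82, 0, 0, 0, 0.073, -3.52, -0.57, 0, 0, 0, 0.073]

```text
time_s: 1.63
ee_pos: [332.6, 218.7, 228.2]
ee_rot: [179.9, -0.0, 119.3]
force: [1.4, -0.2, -0.6]
gripper_width: 90.3
gripper_force: 0.0
```

Request:
step_arm:
  plan: [-3.55, -0.31, 0, 0, 0, 0.073, -3.56, -0.05, 0, 0, 0, 0.073, -3.56, 0.21, 0, 0, 0, 0.073, -3.53, 0.47, 0, 0, 0, 0.073, -3.49, 0.73, 0, 0, 0, 0.073]

```text
time_s: 2.05
ee_pos: [406.5, 56.3, 228.3]
ee_rot: [179.9, -0.0, 98.3]
force: [0.6, 0.7, 0.2]
gripper_width: 90.0
gripper_force: 0.0
```

Request:
step_arm:
  plan: [-3.43, 0.98, 0, 0, 0, 0.073, -3.35, 1.23, 0, 0, 0, 0.073, -3.25, 1.47, 0, 0, 0, 0.073, -3.13, 1.7, 0, 0, 0, 0.073, -3.0, 1.92, 0, 0, 0, 0.073]

```text
time_s: 2.47
ee_pos: [480.4, -106.0, 228.1]
ee_rot: [180.0, -0.0, 77.4]
force: [0.5, -0.3, 0.3]
gripper_width: 90.4
gripper_force: 0.0
```

```bash
cat > b.py <<'E'
from m import *
p=viewer.grab_frame("wrist");save(p,"wrist1.png");s=sensors.state();print(s["ee_pos"],s["ee_rot"],s["time_s"])
u=np.array([proj(p,x) for x in prism([480,-104,-.207])]);print("model",u.round())
for r in viewer.pinpoint("wide_sign_centre",p):print(r,onz(p,r["location"],44).round(1))
x0,y0=np.maximum(u.min(0)-25,0).astype(int);x1,y1=(u.max(0)+25).astype(int)
m=seg(p,"w",(x0,y0,x1,y1));cv2.imwrite("pics/m1.png",np.hstack([m[::2,::2]*255,cv2.cvtColor(p["img"],cv2.COLOR_RGB2GRAY)[::2,::2]]));print(m.sum(),fit([p],[m],prism,[480,-104,-.207]))
E
python3 b.py
```

```text
[ 483.73289575 -111.37521917  228.03213438] [179.69849805   0.25445844  77.10741543] 2.5167
model [[299. 254.]
 [343. 253.]
 [295. 277.]
 [347. 276.]
 [321. 286.]
 [296. 155.]
 [344. 154.]
 [291. 160.]
 [349. 160.]
 [320. 162.]]
6406.0 (array([ 4.80306520e+02, -1.06730498e+02, -2.29132407e-01]), np.float64(530.9058823529411))[ WARN:0@2.218] global loadsave.cpp:1063 imwrite_ Unsupported depth image for selected encoder is fallbacked to CV_8U.
```

View pics/m1.png

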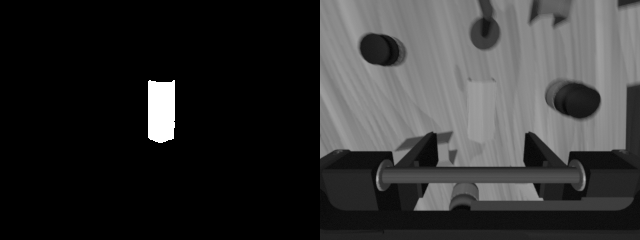

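The mask shows the white wide sign alone, cleanly, at about (322,222) in the wrist picture, between the open jaws. I'll refit once the arm has settled and measure the bar better.

```bash
sed -i '/m1.png/s/cv2.imwrite.*;print/print/' b.py
cat >> b.py <<'E'
t=viewer.grab_frame("top");sd=viewer.grab_frame("side")
for p,box in((t,(190,235,272,266)),):
    m=seg(p,"d",box);v,u=np.nonzero(m);k=np.polyfit(u,v,1)
    P=[onz(p,[uu,np.polyval(k,uu)],150) for uu in(box[0],box[2])];d=P[0]-P[1];print("bar top",P,np.degrees(np.arctan2(-d[0],d[1])))
for p in(t,sd):
    print([ (r["location"],r["score"]) for r in viewer.pinpoint("bar_middle",p)])
cv2.imwrite("pics/bar.png",np.hstack([cv2.resize(t["img"][225:295,125:325],(700,245)),])[:,:,::-1]); 
for a in(.10,.12,.134):
    q=[502,162,a];print(a,[[np.round(proj(c,[502-v*np.sin(a),162+v*np.cos(a),150]),1).tolist() for v in(-140,140)] for c in(t,sd)])
cv2.imwrite("pics/bar2.png",np.vstack([cv2.resize(t["img"][225:295,125:325],(700,245)),cv2.resize(sd["img"][140:225,175:325],(600,340))[:, :] if 0 else cv2.resize(sd["img"][140:225,175:325],(700,350))])[:,:,::-1])
E
python3 b.py
```

```text
[ 480.59355978 -105.93663277  227.62337344] [-1.79985493e+02 -8.77198825e-03  7.74414015e+01] 2.6167
model [[297. 252.]
 [341. 252.]
 [293. 275.]
 [345. 274.]
 [319. 284.]
 [294. 153.]
 [342. 152.]
 [288. 158.]
 [346. 157.]
 [317. 160.]]
{'location': [318.9, 211.9], 'score': 0.72} [ 480.9 -102.5   44. ]
6593.0 (array([ 4.78892709e+02, -1.03471739e+02, -2.22382453e-01]), np.float64(403.0627450980393))
bar top [array([494.01043433, 220.05225716, 150.        ]), array([511.41514819,  74.83753288, 150.        ])] 6.834584518150241
[([219.6, 255.3], 0.88)]
[([239.7, 179.2], 0.84)]
0.1 [[[301.2, 248.8], [143.8, 263.5]], [[302.5, 211.3], [194.3, 152.0]]]
0.12 [[[301.0, 247.2], [143.9, 265.1]], [[303.5, 210.5], [193.2, 152.6]]]
0.134 [[[300.9, 246.1], [144.0, 266.2]], [[304.2, 209.9], [192.5, 153.1]]]
```

View pics/bar2.png

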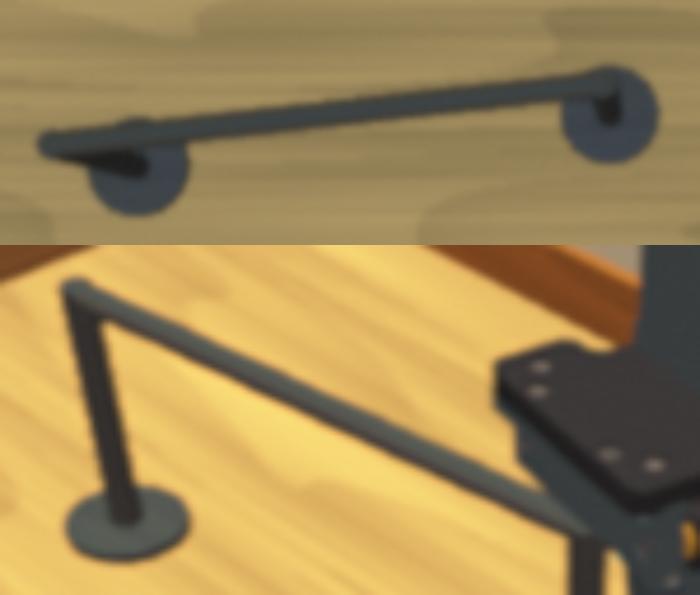

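```bash
sed -i 's/w=-round(/w=-round(float(/;s/\/n,3)/\/n),3)/' plan.py; python3 plan.py 479.5 -103.5 39 77.7 10
```

```text
[-0.01, 0.0, 1.89, 0, 0, 0.0, -0.01, 0.0, 1.89, 0, 0, 0.0, -0.01, 0.0, 1.89, 0, 0, 0.0, -0.01, 0.0, 1.89, 0, 0, 0.0, -0.01, 0.0, 1.89, 0, 0, 0.0]
[-0.01, 0.0, 1.89, 0, 0, 0.0, -0.01, 0.0, 1.89, 0, 0, 0.0, -0.01, 0.0, 1.89, 0, 0, 0.0, -0.01, 0.0, 1.89, 0, 0, 0.0, -0.01, 0.0, 1.89, 0, 0, 0.0]
[ 479.48773753 -102.95723084  228.07981666] 77.73584919637518 2.8667
```

Request:
step_arm:
  plan: [0, 0, 2, 0, 0, 0, 0, 0, 2, 0, 0, 0, 0, 0, 2, 0, 0, 0, 0, 0, 2, 0, 0, 0, 0, 0, 2, 0, 0, 0]

```text
time_s: 3.28
ee_pos: [479.8, -102.9, 127.5]
ee_rot: [180.0, -0.0, 77.7]
force: [0.5, 0.4, 0.1]
gripper_width: 89.8
gripper_force: 0.0
```

Request:
step_arm:
  plan: [0, 0, 2, 0, 0, 0, 0, 0, 2, 0, 0, 0, 0, 0, 2, 0, 0, 0, 0, 0, 1.5, 0, 0, 0, 0, 0, 1.4, 0, 0, 0]

```text
time_s: 3.7
ee_pos: [479.5, -102.9, 38.2]
ee_rot: [-180.0, -0.0, 77.7]
force: [0.0, -1.2, -0.7]
gripper_width: 89.9
gripper_force: 0.0
```

Request:
step_arm:
  plan: [0, 0, 0, 0, 0, 0, 0, 0, 0, 0, 0, 0, 0, 0, 0, 0, 0, 0, 0, 0, 0, 0, 0, 0, 0, 0, 0, 0, 0, 0]
  hand: 4
  newtons: 25

```text
time_s: 4.12
ee_pos: [480.7, -104.1, 40.0]
ee_rot: [179.9, -0.0, 77.6]
force: [0.3, -0.6, 0.8]
gripper_width: 59.6
gripper_force: 0.0
```

Request:
step_arm:
  plan: [0, 0, 0, 0, 0, 0, 0, 0, 0, 0, 0, 0, 0, 0, 0, 0, 0, 0, 0, 0, 0, 0, 0, 0, 0, 0, 0, 0, 0, 0]

```text
time_s: 4.53
ee_pos: [480.3, -104.2, 39.6]
ee_rot: [179.9, -0.0, 77.6]
force: [0.1, 1.4, 5.2]
gripper_width: 49.9
gripper_force: 25.0
```

Request:
step_arm:
  plan: [0, 0, -1, 0, 0, 0, 0, 0, -1.5, 0, 0, 0, 0, 0, -2, 0, 0, 0, 0, 0, -2.5, 0, 0, 0, 0, 0, -2.5, 0, 0, 0]

```text
time_s: 4.95
ee_pos: [479.1, -104.0, 134.1]
ee_rot: [-179.9, -0.0, 77.6]
force: [-0.1, -0.5, -1.9]
gripper_width: 50.2
gripper_force: 25.0
```

Request:
step_arm:
  plan: [0, 0, -2.5, 0, 0, 0, 0, 0, -2.5, 0, 0, 0, 0, 0, -2, 0, 0, 0, 0, 0, -1.5, 0, 0, 0, 0, 0, -1, 0, 0, 0]

```text
time_s: 5.37
ee_pos: [480.2, -104.3, 230.3]
ee_rot: [179.9, -0.0, 77.6]
force: [0.5, 0.1, -1.2]
gripper_width: 49.8
gripper_force: 25.0
```

```bash
python3 - <<'E'
from m import *
p=viewer.grab_frame("wrist");save(p,"wrist2.png");s=sensors.state();print(s["ee_pos"],s["gripper_width"],s["gripper_force"],s["force"])
for r in viewer.pinpoint("wide_sign_centre",p):print(r,onz(p,r["location"],233))
E
python3 plan.py 500.5 168 229 96.7 15
```

```text
[ 480.99284024 -104.46243075  231.50924241] 49.84641243995862 24.980585016310215 [ 0.7197882   0.02350416 -0.18937097]
{'location': [214.3, 303.2], 'score': 0.91} [430.93040994 -89.66282915 233.        ]
[1.8, -0.26, 0.01, 0, 0, -0.022, 1.81, -0.22, 0.01, 0, 0, -0.022, 1.81, -0.18, 0.01, 0, 0, -0.022, 1.82, -0.14, 0.01, 0, 0, -0.022, 1.82, -0.1, 0.01, 0, 0, -0.022]
[1.82, -0.06, 0.01, 0, 0, -0.022, 1.82, -0.02, 0.01, 0, 0, -0.022, 1.82, 0.02, 0.01, 0, 0, -0.022, 1.82, 0.06, 0.01, 0, 0, -0.022, 1.82, 0.1, 0.01, 0, 0, -0.022]
[1.82, 0.14, 0.01, 0, 0, -0.022, 1.81, 0.18, 0.01, 0, 0, -0.022, 1.81, 0.22, 0.01, 0, 0, -0.022, 1.8, 0.26, 0.01, 0, 0, -0.022, 1.8, 0.3, 0.01, 0, 0, -0.022]
[ 480.60611195 -104.37126113  230.01922082] 77.6164451289182 5.4667
```

View pics/wrist2.png

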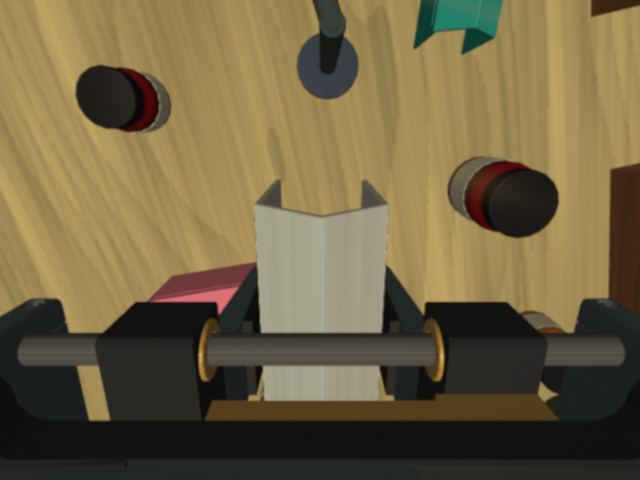

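The wide sign is held straight. Its ridge is at column 323, close to the tool's centre line, and its near and far edges are level. Next I carry it over the bar.

Request:
step_arm:
  plan: [1.8, -0.26, 0, 0, 0, -0.022, 1.81, -0.22, 0, 0, 0, -0.022, 1.81, -0.18, 0, 0, 0, -0.022, 1.82, -0.14, 0, 0, 0, -0.022, 1.82, -0.1, 0, 0, 0, -0.022]

```text
time_s: 5.88
ee_pos: [485.7, -12.5, 227.1]
ee_rot: [-179.8, 0.0, 84.0]
force: [0.2, 0.2, -1.7]
gripper_width: 50.1
gripper_force: 25.0
```

Request:
step_arm:
  plan: [1.82, -0.06, 0, 0, 0, -0.022, 1.82, -0.02, 0, 0, 0, -0.022, 1.82, 0.02, 0, 0, 0, -0.022, 1.82, 0.06, 0, 0, 0, -0.022, 1.82, 0.1, 0, 0, 0, -0.022]

```text
time_s: 6.3
ee_pos: [492.4, 78.2, 227.1]
ee_rot: [-179.8, 0.0, 90.3]
force: [0.9, 0.4, -1.3]
gripper_width: 49.9
gripper_force: 25.0
```

Request:
step_arm:
  plan: [1.82, 0.14, 0, 0, 0, -0.022, 1.81, 0.18, 0, 0, 0, -0.022, 1.81, 0.22, 0, 0, 0, -0.022, 1.8, 0.26, 0, 0, 0, -0.022, 1.8, 0.3, 0, 0, 0, -0.022]

```text
time_s: 6.72
ee_pos: [499.1, 169.0, 227.0]
ee_rot: [-179.8, 0.0, 96.6]
force: [0.3, -0.8, -2.4]
gripper_width: 50.0
gripper_force: 25.0
```

Request:
step_arm:
  plan: [0, 0, 0, 0, 0, 0, 0, 0, 0, 0, 0, 0]

```text
time_s: 6.88
ee_pos: [499.1, 168.5, 227.2]
ee_rot: [-179.8, 0.1, 96.6]
force: [-0.7, -1.3, -1.5]
gripper_width: 49.6
gripper_force: 25.0
```

```bash
python3 - <<'E'
from m import *
p=viewer.grab_frame("wrist");save(p,"wrist3.png");s=sensors.state();print(s["ee_pos"],s["ee_rot"])
q=[500.5,168,.117]
for v in(40,60,80,100,120,140):print(v,np.round(proj(p,[q[0]-v*np.sin(q[2]),q[1]+v*np.cos(q[2]),150])))
t=viewer.grab_frame("top");save(t,"top3.png")
E
python3 plan.py 500.5 168 229 96.7 1
```

```text
[499.21386071 167.92602005 227.52500465] [-1.79835793e+02  6.49820813e-02  9.65549421e+01]
40 [324. 198.]
60 [324. 167.]
80 [324. 135.]
100 [324. 101.]
120 [324.  65.]
140 [324.  27.]
[0.03, 0.12, -0.11, 0, 0, -0.003]
[499.37368128 167.59131386 227.86511793] 96.51058162318631 6.9833
```

View pics/wrist3.png

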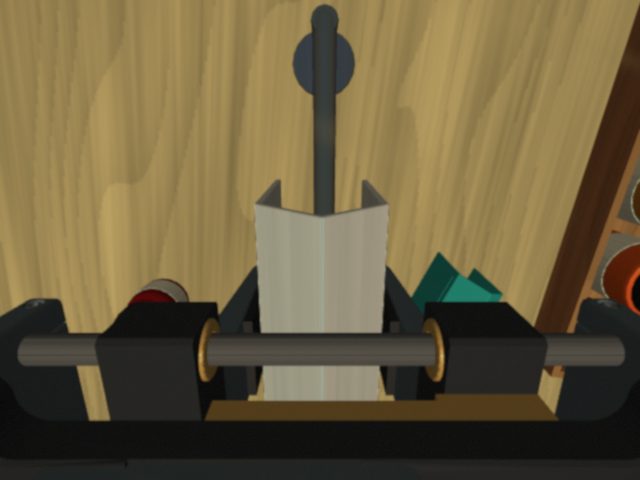

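The wrist picture shows the bar running straight under the ridge (column 324 against 323), with its far end at (324,18). That matches my estimate, so I lower the sign.

Request:
step_arm:
  plan: [0, 0.1, 1.5, 0, 0, 0, 0, 0, 2, 0, 0, 0, 0, 0, 2, 0, 0, 0, 0, 0, 2, 0, 0, 0, 0, 0, 1, 0, 0, 0]

```text
time_s: 7.4
ee_pos: [499.4, 166.9, 141.5]
ee_rot: [-179.7, 0.1, 96.5]
force: [-0.6, -0.6, -0.4]
gripper_width: 50.2
gripper_force: 25.0
```

Request:
step_arm:
  plan: [0, 0, 0.8, 0, 0, 0, 0, 0, 0.6, 0, 0, 0, 0, 0, 0.5, 0, 0, 0, 0, 0, 0.4, 0, 0, 0, 0, 0, 0, 0, 0, 0]

```text
time_s: 7.82
ee_pos: [500.9, 168.4, 120.7]
ee_rot: [-180.0, -0.0, 96.5]
force: [0.3, 0.4, -1.5]
gripper_width: 50.0
gripper_force: 25.0
```

Request:
step_arm:
  plan: [0, 0, 0.2, 0, 0, 0, 0, 0, 0.1, 0, 0, 0, 0, 0, 0.1, 0, 0, 0, 0, 0, 0, 0, 0, 0]

```text
time_s: 8.15
ee_pos: [500.9, 168.5, 117.0]
ee_rot: [180.0, -0.0, 96.5]
force: [-0.0, -0.3, -2.3]
gripper_width: 49.9
gripper_force: 25.0
```

Request:
step_arm:
  plan: [0, 0, 0.1, 0, 0, 0, 0, 0, 0, 0, 0, 0]

```text
time_s: 8.32
ee_pos: [500.9, 168.5, 115.9]
ee_rot: [180.0, -0.0, 96.5]
force: [-0.3, -0.1, -2.1]
gripper_width: 49.8
gripper_force: 25.0
```

Request:
step_arm:
  plan: [0, 0, 0.1, 0, 0, 0, 0, 0, 0.05, 0, 0, 0, 0, 0, 0, 0, 0, 0]

```text
time_s: 8.57
ee_pos: [501.0, 168.6, 114.8]
ee_rot: [180.0, -0.0, 96.5]
force: [-0.8, 0.9, 1.4]
gripper_width: 49.9
gripper_force: 25.0
```

Request:
step_arm:
  plan: [0, 0, 0.05, 0, 0, 0, 0, 0, 0, 0, 0, 0]

```text
time_s: 8.73
ee_pos: [501.0, 168.6, 114.8]
ee_rot: [180.0, -0.0, 96.5]
force: [-1.2, -0.5, 5.5]
gripper_width: 49.9
gripper_force: 25.0
```

Contact came at the expected height, so I release.

Request:
step_arm:
  plan: [0, 0, 0, 0, 0, 0, 0, 0, 0, 0, 0, 0, 0, 0, 0, 0, 0, 0, 0, 0, 0, 0, 0, 0, 0, 0, 0, 0, 0, 0]
  hand: 8.5

```text
time_s: 9.15
ee_pos: [500.9, 168.5, 113.8]
ee_rot: [-180.0, -0.0, 96.5]
force: [-0.3, -0.3, 0.4]
gripper_width: 80.2
gripper_force: 0.0
```

Request:
step_arm:
  plan: [0, 0, 0, 0, 0, 0, 0, 0, 0, 0, 0, 0, 0, 0, 0, 0, 0, 0, 0, 0, 0, 0, 0, 0, 0, 0, 0, 0, 0, 0]

```text
time_s: 9.57
ee_pos: [500.9, 168.5, 114.0]
ee_rot: [180.0, -0.0, 96.5]
force: [-1.2, 0.2, 0.7]
gripper_width: 85.0
gripper_force: 0.0
```

Run:
```python
from m import *
p=viewer.grab_frame("wrist");save(p,"wrist4.png");s=sensors.state();print(s["ee_pos"],s["gripper_width"],s["force"])
```

```text
[500.92176419 168.48183019 113.96594398] 85.00524582440154 [ 0.72910171 -0.37688855  0.44565207]
```

View pics/wrist4.png

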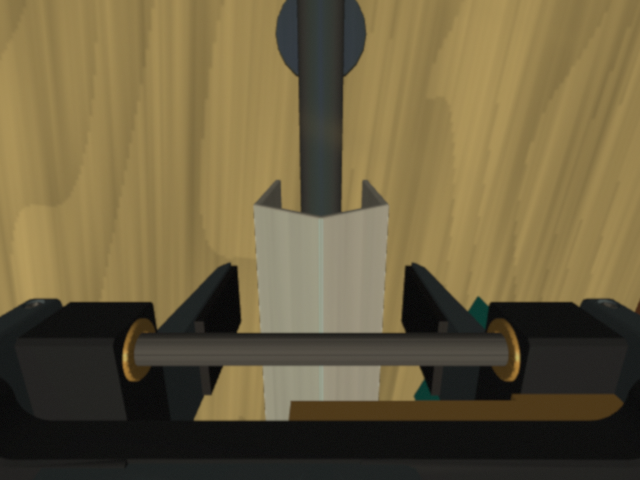

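The sign sits astride the bar with its ridge at column 322, and the jaws stand clear on both sides (columns 240 and 405). I retreat upward.

Request:
step_arm:
  plan: [0, 0, -1, 0, 0, 0, 0, 0, -2, 0, 0, 0, 0, 0, -2, 0, 0, 0, 0, 0, -2, 0, 0, 0, 0, 0, -2, 0, 0, 0]

```text
time_s: 10.03
ee_pos: [500.9, 168.5, 205.7]
ee_rot: [180.0, -0.0, 96.5]
force: [0.2, 0.0, -0.3]
gripper_width: 84.9
gripper_force: 0.0
```

Request:
step_arm:
  plan: [0, 0, -2, 0, 0, 0, 0, 0, -2, 0, 0, 0, 0, 0, -1, 0, 0, 0, 0, 0, 0, 0, 0, 0, 0, 0, 0, 0, 0, 0]

```text
time_s: 10.45
ee_pos: [500.8, 168.5, 254.1]
ee_rot: [180.0, -0.0, 96.5]
force: [0.4, -0.2, -0.2]
gripper_width: 85.2
gripper_force: 0.0
```

Run:
```python
from m import *
p=viewer.grab_frame("side");save(p,"side5.png");w=viewer.grab_frame("wrist")
rs=[]
for c in(p,w):
    r=viewer.pinpoint("wide_sign_centre",c);print([(x["location"],round(x["score"],2),onz(c,x["location"],119).round()) for x in r])
cv2.imwrite("pics/end.png",np.hstack([cv2.resize(p["img"],(400,300)),cv2.resize(w["img"],(400,300))])[:,:,::-1])
```

```text
[([242.4, 189.4], 0.79, array([504., 175., 119.])), ([316.3, 376.9], 0.76, array([ 319., -203.,  119.]))]
[]
```

View pics/end.png

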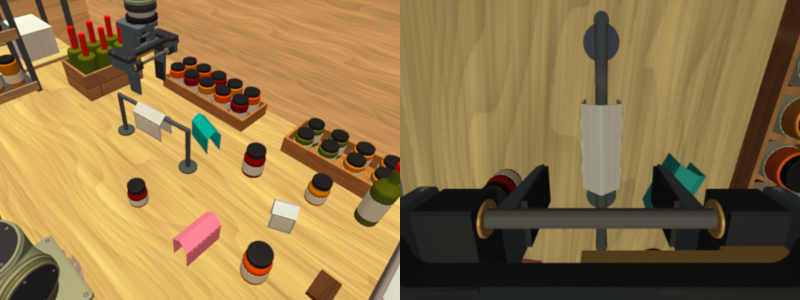

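The side view shows the white wide sign hanging astride the bar near its middle, at about (150,120) in the half-size picture. The gripper is clear of it, and the narrow sign stands untouched at (284,215).

```bash
python3 -c "
from workcell import env
print(env.job_done())"
```

```text
the job is handed in; nothing more can be done
None
```

I hung the wide white sign astride the bar near its middle and handed the job in after about 10.5 s of robot time; in the last picture the gripper was clear and the narrow sign still stood in its place, but the hand-in gave no verdict.

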